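# Close the movement drawer and shift its locking bar one hole

### The arm

A 6-joint arm with a two-finger parallel gripper is mounted at the origin on the work surface. World frame = base frame: x ahead of the robot, y to its left, z up, the work surface at z = 0. Lengths are in mm, angles in rad, forces in N, time in s.
With the tool pointing down it reaches from about 275 to 750 mm from the base axis. Payload 10.2 kg.
Tool frame: the origin (TCP) lies between the finger pads, 19 mm behind the fingertips; this is the grasp point; z points along the fingers, y is the line along which they close (so a half turn about z gives the same grasp; the last joint's range is limited). The gripper opens to 85 mm and grips with 20 to 120 N. Pads are 22 mm wide; open, the fingers measure 114 mm over their backs; the gripper's body (76 mm by 85 mm) begins 54 mm behind the grasp point. The pads swing forward as they close: fully open they stand 13 mm farther back than shut.
Start: joints at [-1.509, 0.313, 1.498, -0, 1.331, -0.223], TCP at [147.494, -503.862, 249.994] pointing down, gripper open.
Joint ranges: [-2.94, 2.94], [-0.97, 2.17], [0.19, 2.56], [-1.23, 4.37], [0.02, 3.11], [-2.88, 2.88]. Speed limits (rad/s): [2.39, 2.39, 3.01, 3.14, 3.14, 3.14].

### API

Orientations are given as a unit quaternion [x, y, z, w].
In Python, from station import * gives the robot as it stands.
- The arm moves only by the tool carry_out, never from a script. Its argument "series" is a list that holds one entry, the list of rows, each a list of 7 numbers: the shift along the tool's x, y, z in cm, then the turn, a rotation vector about the tool's x, y, z in degrees, then the closure, from -1 (fully open) to 1 (shut). A call has 1 to 5 rows; each row is the pose to reach, as a shift and turn from the pose commanded when the call began, along the tool's axes at that moment; what a row does not reach only later rows make up. A row lasts 1/10 s, in which the tool goes at most 50 mm and 8.59 degrees, less where a joint would pass 70% of its speed; a pose out of reach is approached as far as the arm can. A call with a gripper value outside its range is refused whole. The fingers move at their own pace and stop on an object; "force" is the grip in N (left out, the last holds). Time passes only in rows, so rows that repeat a pose let the fingers close. It gives the time, the measured TCP pose, the force, the opening and the grip force at its end, in the units of the state.
- read_state(): the state, without advancing time (a new reading comes with each control period).
- get_image(name): name is "scene" or "top"; returns the picture (480x640x3 uint8, red, green, blue); there is no depth.
- camera_params(name): a dict with "mtx" (3x3 intrinsics, pixels), "eye" and "rotation" of the camera in the world. Camera axes: x right, y down, z forward; pixel columns grow to the right and rows downward; lengths in mm; the calibration is good to about 2 mm. A picture is of the moment at which its call begins. camera_params takes no time and is no camera call.
- sign_off(): hands the job in; it is judged then, once.
The state is a dict: "time": time; "joints": joint angles; "qd": joint speeds; "joint_torque": joint torques, N m; "eef_pos": TCP position; "ee_rot": TCP orientation; "contact_force": force on the tool from outside, world axes, zero at the start; "moment": the same for the moment, N m; "gripper_width": opening from 0.0 (shut) to 1.0 (fully open); "gripper_force": force on a finger pad.
Only numpy, scipy, OpenCV 4.12 (cv2) and the standard library are available. Lean on these libraries where they do the work, as an engineer would, in place of code of your own. Each camera call takes 0.05 s, during which the arm holds its last target. There are 200 camera calls.

### The job

The drawer of the watch-movement cabinet has been left open: push it fully home until it snaps in. Then lock it: pull up the black knob of the lock pin on the sliding bar, slide the bar along its rail to the very next hole towards the drawer, so that the red tongue stands in front of the drawer, and let the pin go fully down into that hole. Finish while still holding the knob between the fingers with the pin fully down, and leave the other things on the bench where they are.

Things in the scene. Friction and masses are not known exactly. Their poses are not given: they have to be found in the camera images.
- cab: Fixed blue-grey cabinet, 200 deep x 290 wide x 95 mm high. Origin: centre of its underside; x from its front to its back, y to its left seen from the robot, z up. Front face at x = -100 mm: white drawer at y -138 to 18 mm, left of it a fixed grey panel with a dark display. On top an aluminium rail along y at x = -25 mm, 36 wide, 14 mm high, with three holes.
- drawer (a joint): How far the drawer is open, m: 0 = home (flush with the grey panel), grows as it comes out along cabinet -x. It slides with about 1 N friction; over the last 10 mm a spring catch resists with up to about 12 N until 3 mm before home, then snaps the drawer in against its stop.
- drawer_front (a point): Centre of the drawer's flat white front face (156 wide, 72 mm high, no handle), 48 mm above the bench; moves with the drawer. Axes as the cabinet's. Push it along cabinet +x.
- section (a joint): Sliding bar along the rail, m: 0 = first hole (start), 0.050 second, 0.100 third; grows along cabinet -y. 3 N friction, 1 mm play in a hole. Grey block 46 (x) x 44 (y) mm, top 126 mm above the bench; red arm to the front, 30 wide, top 116 mm above the bench; red tongue hanging from it 8 to 14 mm before the front face, down to 62 mm above the bench. An open drawer blocks the tongue.
- plunger (a joint): Height of the lock pin, m: 0 = fully down in a hole, 0.016 = fully pulled. Its 8 mm pin with a round tip reaches 10 mm into a hole, so pull at least 12 mm to slide freely. A spring pushes it down with 6 N when down and 10 N when pulled. Moves sideways only with the bar.
- knob: Black round knob on the pin, pulled straight up. Origin: on its axis, 147 mm above the bench when the pin is down. Grip 22 mm across, from 10 mm below to 10 mm above the origin; a rim 26 mm wide and 5 mm thick on top. Below it a steel collar on the bar, 18 mm across, 10 mm high. Axes as the cabinet's.
- hole1 (a point): First hole: centre of its mouth on the rail's top, 109 mm above the bench; the pin starts here. Fixed to the cabinet.
- hole2 (a point): Second hole (10 mm opening), the next one, 50 mm from the first towards the drawer (along cabinet -y). The pin must end here.
- hole3 (a point): Third hole, 100 mm from the first. Not to be used.
- trays: Bystander: stack of three clear round movement trays, 88 mm across, 36 mm high. Origin: centre of its underside. Leave it alone.
- dome: Bystander: glass dust dome with a knob, 80 mm across, 83 mm high. Origin: centre of its underside. Leave it alone.
- holder: Bystander: dark steel movement holder, 50 x 30 x 28 mm. Origin: centre of its underside. Leave it alone.
- pot: Bystander: brass pot with blue putty, 38 mm across, 36 mm high, standing on top of the cabinet behind the rail. Origin: centre of its underside. Leave it alone.
- loupe: Bystander: black eye loupe, 38 mm across, 32 mm high, standing on top of the cabinet behind the rail. Origin: centre of its underside. Leave it alone.
- watch: Bystander: steel watch head with a blue dial, 40 mm across, 54 mm over the lugs, 10 mm high. Origin: centre of its underside. Leave it alone.
- driver: Bystander: screwdriver with a red handle, 110 mm long, lying flat. Origin: midway along it. Leave it alone.

How it is judged:
By the outcome, as a careful person would: the job done as asked, in the order asked, and still so for the second after the job is handed in, while the arm keeps its last pose, push and grip.
It also fails if it takes over 51 s, if anything falls off the work surface, if the arm or the gripper's body presses on something with over 40 N, if the wrist force passes 120 N, or if a joint passes its speed limit or range.

## Working session

There is one attempt and no reset: what is moved stays moved. The work goes in short steps, Python scripts to look and compute and a tool call to move; the robot and the scene stay as the last step left them, time stands still between calls to the robot, and variables do not carry over. Pictures are saved under pics/ and viewed, at most 10 in all, crops included, and the job is handed in when it is done.

Besides the shell and the picture viewer there is one more tool, called as name(argument=value, ...) on one line, values as JSON. carry_out: Moves the arm, as the interface text tells. Its arguments: {"type":"object","properties":{"series":{"type":"array","items":{"type":"array","items":{"type":"array","items":{"type":"number"}}}},"force":{"type":"number"}},"required":["series"]}

```bash
mkdir -p pics; python3 - <<'E'
from station import *
import cv2
for n in("scene","top"):
    cv2.imwrite(f"pics/{n}0.png",get_image(n)[:,:,::-1]); p=camera_params(n); print(n,p)
print(read_state())
E
```

```text
scene {'mtx': array([[435.58859239,   0.        , 314.18695566],
       [  0.        , 435.58859239, 235.46619635],
       [  0.        ,   0.        ,   1.        ]]), 'eye': array([1217.85584878,   30.47454386,  654.15882223]), 'rotation': array([ 0.64703662,  0.64853596, -0.2840206 , -0.28297882])}
top {'mtx': array([[532.69313467,   0.        , 325.69785104],
       [  0.        , 532.69313467, 240.30131211],
       [  0.        ,   0.        ,   1.        ]]), 'eye': array([ 481.99838719,    5.69294309, 1051.88476869]), 'rotation': array([-0.70142651,  0.70871379, -0.04347573,  0.06193131])}
{'time': 0.1, 'joints': array([-1.50942174e+00,  3.13399601e-01,  1.49834587e+00, -2.37677388e-05,
        1.33099778e+00, -2.23369759e-01]), 'qd': array([-0.00124632, -0.00185508, -0.00381736,  0.00018176,  0.0005759 ,
        0.00084863]), 'joint_torque': array([ 3.39839593e-03, -4.12890458e+01, -2.60145539e+01, -1.89213661e-04,
        2.94560225e-03,  2.77411971e-05]), 'eef_pos': array([ 147.46423498, -503.65223955,  249.49518484]), 'ee_rot': array([ 9.89881624e-01,  1.41894463e-01,  3.50427168e-05, -5.74348940e-04]), 'contact_force': array([ 0.22663506, -0.686518  , -0.47614504]), 'moment': array([ 0.03455342, -0.01809859, -0.02678565]), 'gripper_force': 0.0, 'gripper_width': 0.9966722854546122}
```

View pics/scene0.png

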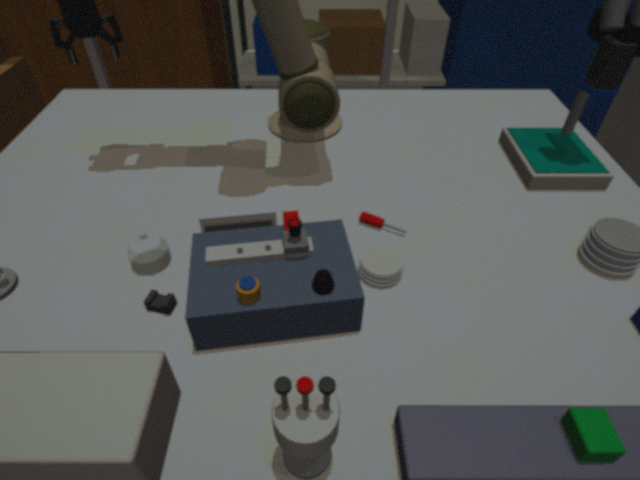

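View pics/top0.png

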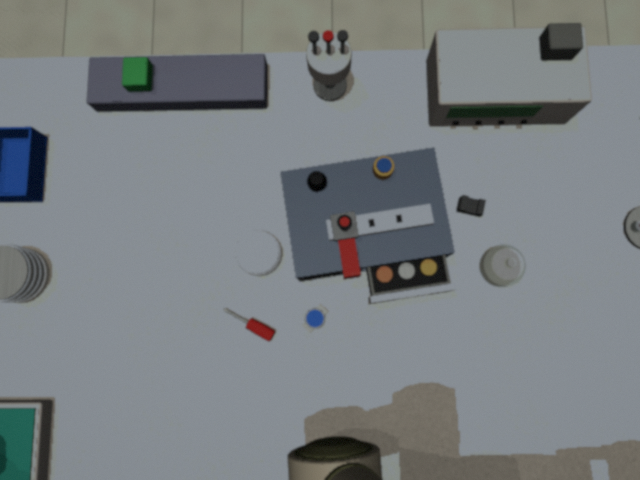

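The scene and top views show the cabinet slightly turned. In the top view the knob is at about (344,222), the drawer is open to about row 297, and the holes are at about (371,222) and (399,218). I'll enlarge the top view to get a closer reading.

```bash
python3 - <<'E'
import cv2
a=cv2.imread("pics/top0.png")[140:310,270:465]
cv2.imwrite("pics/topc.png",cv2.convertScaleAbs(cv2.resize(a,None,fx=4,fy=3.5*8/7,interpolation=cv2.INTER_CUBIC)[:600],alpha=1.6))
E
```

```text
(no output)
```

View pics/topc.png

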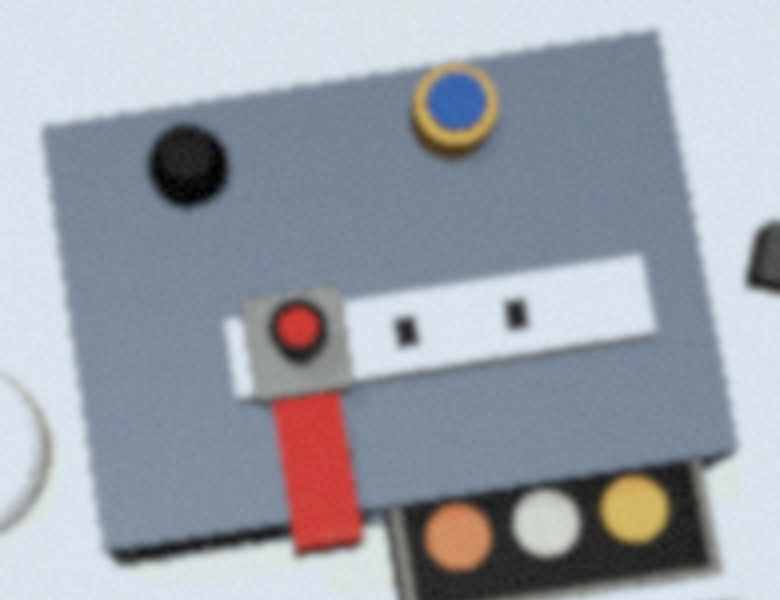

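The 4x crop shows the cabinet-top corners at (44,127), (658,32), (735,452) and (108,550). The knob top is at (298,327), hole 2 at (406,331) and hole 3 at (516,314).

```bash
cat > h.py <<'E'
from station import *
import numpy as np, cv2
from scipy.spatial.transform import Rotation as R
from scipy.optimize import least_squares
def proj(P,n):
    c=camera_params(n); q=(np.atleast_2d(P)-c["eye"])@R.from_quat(c["rotation"]).as_matrix()
    q=q@c["mtx"].T; return q[:,:2]/q[:,2:]
def ray(uv,z,n):
    c=camera_params(n); d=R.from_quat(c["rotation"]).as_matrix()@np.linalg.inv(c["mtx"])@[*uv,1]
    return c["eye"]+d*(z-c["eye"][2])/d[2]
def w(p,P):
    P=np.atleast_2d(P).astype(float); c,s=np.cos(p[2]),np.sin(p[2])
    return np.c_[p[0]+c*P[:,0]-s*P[:,1],p[1]+s*P[:,0]+c*P[:,1],P[:,2]]
E
python3 - <<'E'
from h import *
cr=np.array([[44,127],[658,32],[735,452],[108,550],[406,331],[516,314],[298,327]])/4+[270,140]
# holes/knob y: hole1 y unknown = h
def M(h): return [[100,145,95],[100,-145,95],[-100,-145,95],[-100,145,95],[-25,h-50,109],[-25,h-100,109],[-25,h,157]]
f=lambda p:(proj(w(p,M(p[3])),"top")-cr).ravel()
s=least_squares(f,[560,0,0,50]);p=s.x
print(p,np.degrees(p[2]),s.fun.reshape(-1,2).round(1))
print("knob",w(p,[-25,p[3],147]),"hole2",w(p,[-25,p[3]-50,109]))
c,sn=np.cos(p[2]),np.sin(p[2])
for uv in[(370,300),(452,292),(370,295),(450,287)]:
    q=ray(uv,84,"top")[:2]-p[:2]; print("drawer cab",c*q[0]+sn*q[1],-sn*q[0]+c*q[1])
print("scene check",proj(w(p,[[-25,p[3],157],[100,145,95],[100,-145,95],[-25,p[3]-50,109]]),"scene"))
for n,uv,z in[("watch",(316,318),10),("driver",(258,328),8),("dome",(503,265),40),("trays",(258,252),36),("loupe",(317,181),127),("pot",(384,166),131)]:
    q=ray(uv,z,"top"); print(n,q.round(),(c*(q[0]-p[0])+sn*(q[1]-p[1])).round(),(-sn*(q[0]-p[0])+c*(q[1]-p[1])).round())
print("tool yaw",R.from_quat(read_state()["ee_rot"]).as_matrix().round(3))
E
```

```text
[ 6.78417265e+02 -4.46163428e+01  1.43153791e-01  4.51400170e+01] 8.202108066906106 [[-0.6 -0.5]
 [ 0.3 -0.7]
 [ 1.3 -0.1]
 [-1.2  0.1]
 [ 0.2  0.2]
 [ 0.2  0.2]
 [-0.2  0.6]]
knob [[647.2330746   -3.50469756 147.        ]] hole2 [[654.3663421  -52.99324668 109.        ]]
drawer cab -159.54414021121391 18.97521947901219
drawer cab -167.79467697016014 -128.99352905393548
drawer cab -150.68326798292193 17.51051197160327
drawer cab -158.41510282051166 -127.1177646563894
scene check [[295.5991061  222.79378906]
 [365.23428668 294.90513272]
 [185.7029064  314.99757223]
 [268.75767684 245.47941893]]
watch [487.  52.  10.] -176.0 123.0
driver [469. 165.   8.] -178.0 238.0
dome [ 583. -303.   40.] -131.0 -243.0
trays [614. 162.  36.] -35.0 214.0
loupe [729.  44. 127.] 62.0 81.0
pot [753. -76. 131.] 69.0 -41.0
tool yaw [[ 0.96   0.281 -0.   ]
 [ 0.281 -0.96   0.001]
 [ 0.    -0.001 -1.   ]]
```

carry_out(series=[[[21.4, -12.9, 4, 0, 0, 8.1, 1], [21.4, -12.9, 4, 0, 0, 8.1, 1], [21.4, -12.9, 4, 0, 0, 8.1, 1], [21.4, -12.9, 4, 0, 0, 8.1, 1], [21.4, -12.9, 4, 0, 0, 8.1, 1]]], force=40)

```text
time: 0.6
eef_pos: [315.5, -320.4, 210.1]
ee_rot: [0.997, 0.071, -0.0, -0.0]
contact_force: [0.4, 0.4, -1.6]
gripper_width: 0.145
gripper_force: 0.0
```

```bash
cat >> h.py <<'E'
p=np.array([678.42,-44.62,0.14315,45.14])
def go(cab,n=""):  # shift in tool axes (cm) to cabinet-frame target
    s=read_state(); Rt=R.from_quat(s["ee_rot"]).as_matrix()
    print(n,"cm",(Rt.T@(w(p,cab)[0]-s["eef_pos"])/10).round(2),"cabpos",((s["eef_pos"]-[p[0],p[1],0])@R.from_euler("z",p[2]).as_matrix()).round(1),"yawerr",np.degrees(R.from_matrix(Rt.T@R.from_euler("z",p[2]).as_matrix()@np.diag([1,-1,-1])).as_rotvec()).round(2),"t",s["time"],"F",s["contact_force"].round(1),s["gripper_width"].round(3),s["gripper_force"])
E
python3 -c "
from h import *
go([-205,-60,60])"
```

```text
Traceback (most recent call last):
  File "h.py", line 17, in go
    print(n,"cm",(Rt.T@(w(p,cab)[0]-s["eef_pos"])/10).round(2),"cabpos",((s["eef_pos"]-[p[0],p[1],0])@R.from_euler("z",p[2]).as_matrix()).round(1),"yawerr",np.degrees(R.from_matrix(Rt.T@R.from_euler("z",p[2]).as_matrix()@np.diag([1,-1,-1])).as_rotvec()).round(2),"t",s["time"],"F",s["contact_force"].round(1),s["gripper_width"].round(3),s["gripper_force"])
                                                                                                                                                                                                                                                                                                                     ^^^^^^^^^^^^^^^^^^^^^^^^
AttributeError: 'float' object has no attribute 'round'
```

```bash
sed -i 's/s\["gripper_width"\].round(3)/s["gripper_width"]/' h.py; python3 -c "
from h import *
go([-205,-60,60])"
```

```text
cm [ 19.36 -16.12  15.01] cabpos [-398.6 -221.2  210.1] yawerr [-0.01  0.   -0.01] t 0.6 F [ 0.4  0.4 -1.6] 0.14535284760563036 0.0
```

carry_out(series=[[[17, -16, 6, 0, 0, 0, 1], [17, -16, 6, 0, 0, 0, 1], [17, -16, 6, 0, 0, 0, 1], [17, -16, 6, 0, 0, 0, 1], [17, -16, 6, 0, 0, 0, 1]]])

```text
time: 1.1
eef_pos: [460.9, -137.2, 149.7]
ee_rot: [0.997, 0.072, -0.0, -0.0]
contact_force: [0.3, -0.1, 0.6]
gripper_width: 0.003
gripper_force: 0.0
```

carry_out(series=[[[1.5, 0, 9, 0, 0, 0, 1], [1.5, 0, 9, 0, 0, 0, 1], [1.5, 0, 9, 0, 0, 0, 1]]])

```text
time: 1.4
eef_pos: [472.7, -135.6, 56.2]
ee_rot: [0.997, 0.072, -0.004, -0.003]
contact_force: [-0.2, -0.3, 0.9]
gripper_width: -0.002
gripper_force: 0.0
```

```bash
python3 -c "
from h import *
go([-111,-60,60])
cv2.imwrite('pics/top1.png',cv2.resize(get_image('top')[180:330,270:470,::-1],None,fx=4,fy=4))"
```

```text
cm [10.56 -0.06 -0.47] cabpos [-216.6  -60.7   56.2] yawerr [-0.34  0.44  0.07] t 1.4 F [-0.2 -0.3  0.9] -0.0024428171155679726 0.0
```

View pics/top1.png

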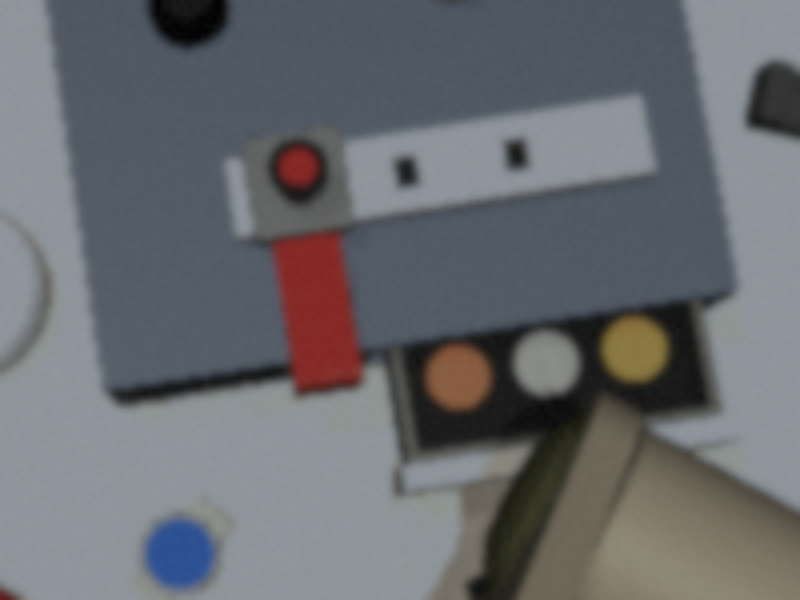

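The view shows the arm in front of the white drawer front (about (400..740, 440..490) in the crop), with the red tongue well to the left of it. I'll push now.

carry_out(series=[[[2, 0, 0, 0, 0, 0, 1], [4, 0, 0, 0, 0, 0, 1], [5.5, 0, 0, 0, 0, 0, 1], [7, 0, 0, 0, 0, 0, 1], [8, 0, 0, 0, 0, 0, 1]]])

```text
time: 1.95
eef_pos: [555.2, -126.7, 63.5]
ee_rot: [0.997, 0.071, 0.001, 0.001]
contact_force: [-1.7, -1.0, 0.5]
gripper_width: 0.0
gripper_force: 0.0
```

carry_out(series=[[[0.5, 0, 0, 0, 0, 0, 1], [1, 0, 0, 0, 0, 0, 1], [1.5, 0, 0, 0, 0, 0, 1], [1.5, 0, 0, 0, 0, 0, 1]]])

```text
time: 2.35
eef_pos: [569.7, -124.1, 61.4]
ee_rot: [0.997, 0.072, 0.001, 0.0]
contact_force: [1.5, -1.0, 3.9]
gripper_width: 0.002
gripper_force: 0.0
```

```bash
python3 -c "
from h import *
go([-111,-60,60])"
```

```text
cm [ 0.8  -0.31  0.14] cabpos [-119.   -63.1   61.4] yawerr [ 0.06 -0.12  0.01] t 2.35 F [ 1.5 -1.   3.9] 0.0021621628655353465 0.0
```

carry_out(series=[[[0.2, 0, 0, 0, 0, 0, 1], [0.4, 0, 0, 0, 0, 0, 1], [0.6, 0, 0, 0, 0, 0, 1], [0.6, 0, 0, 0, 0, 0, 1]]])

```text
time: 2.75
eef_pos: [574.6, -123.3, 61.1]
ee_rot: [0.997, 0.071, -0.0, 0.0]
contact_force: [0.7, -0.5, 4.4]
gripper_width: 0.003
gripper_force: 0.0
```

carry_out(series=[[[0.15, 0, 0, 0, 0, 0, 1], [0.3, 0, 0, 0, 0, 0, 1], [0.3, 0, 0, 0, 0, 0, 1]]])

```text
time: 3.05
eef_pos: [578.1, -122.8, 61.2]
ee_rot: [0.997, 0.072, 0.001, 0.0]
contact_force: [-0.0, 0.1, 5.2]
gripper_width: 0.003
gripper_force: 0.0
```

```bash
python3 -c "
from h import *
go([-111,-60,60])"
```

```text
cm [-0.05 -0.3   0.12] cabpos [-110.5  -63.    61.2] yawerr [ 0.04 -0.06  0.  ] t 3.05 F [-0.   0.1  5.2] 0.0034334627481073534 0.0
```

carry_out(series=[[[0.1, 0, 0, 0, 0, 0, 1], [0.2, 0, 0, 0, 0, 0, 1], [0.3, 0, 0, 0, 0, 0, 1], [0.3, 0, 0, 0, 0, 0, 1]]])

```text
time: 3.45
eef_pos: [578.6, -122.6, 61.2]
ee_rot: [0.997, 0.072, -0.003, -0.0]
contact_force: [-18.2, -4.1, 15.3]
gripper_width: -0.002
gripper_force: 0.0
```

```bash
python3 -c "
from h import *
go([-111,-60,60])
a=get_image('top')[180:330,270:470,::-1];b=get_image('scene')[190:350,170:370,::-1]
cv2.imwrite('pics/t2.png',cv2.convertScaleAbs(np.hstack([cv2.resize(a,(400,300),interpolation=2),cv2.resize(b,(375,300),interpolation=2)]),alpha=1.5))"
```

```text
cm [-0.11 -0.3   0.12] cabpos [-109.9  -63.    61.2] yawerr [-0.03  0.32  0.05] t 3.45 F [-18.2  -4.1  15.3] -0.0016271536752919184 0.0
```

View pics/t2.png

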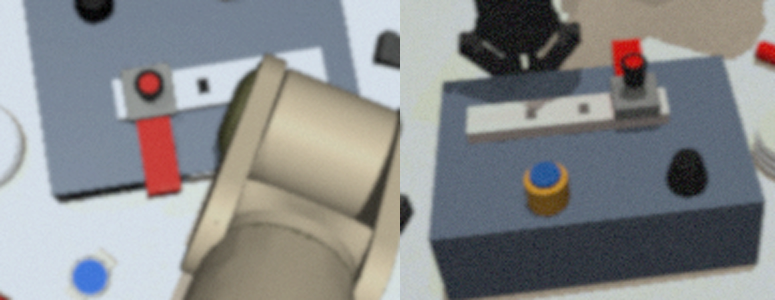

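The gripper stopped against the drawer with 18 N at cabinet x = -110, and half the finger width puts the face at about -100, so the drawer is home. Both views also show the bar still at hole 1. I'll back off and go up.

carry_out(series=[[[-3, 0, 0, 0, 0, 0, 1], [-4, 0, -1, 0, 0, 0, 1], [-4, 0, -6, 0, 0, 0, 1], [-4, 0, -11, 0, 0, 0, 1], [-4, 0, -16, 0, 0, 0, 0.5]]])

```text
time: 4.05
eef_pos: [540.5, -127.6, 222.3]
ee_rot: [0.997, 0.072, -0.0, -0.0]
contact_force: [0.7, -0.6, 0.2]
gripper_width: 0.155
gripper_force: 0.0
```

carry_out(series=[[[4, -4, 0, 0, 0, 0, -0.3], [8, -8, 0, 0, 0, 0, -0.3], [12, -11, 0, 0, 0, 0, -0.3], [12, -11, 0, 0, 0, 0, -0.3], [12, -11, 0, 0, 0, 0, -0.3]]])

```text
time: 4.55
eef_pos: [644.6, -0.1, 219.5]
ee_rot: [0.997, 0.073, -0.001, -0.0]
contact_force: [-0.5, -1.0, 0.6]
gripper_width: 0.649
gripper_force: 0.0
```

```bash
python3 -c "
from h import *
go([-25,45.1,150])
a=get_image('top')[180:330,270:470,::-1];b=get_image('scene')[130:290,200:400,::-1]
cv2.imwrite('pics/t3.png',cv2.convertScaleAbs(np.hstack([cv2.resize(a,(400,300),interpolation=2),cv2.resize(b,(375,300),interpolation=2)]),alpha=1.5))"
```

```text
cm [0.22 0.39 6.95] cabpos [-27.2  48.9 219.5] yawerr [-0.04  0.06  0.17] t 4.55 F [-0.5 -1.   0.6] 0.6490837794027299 0.0
```

View pics/t3.png

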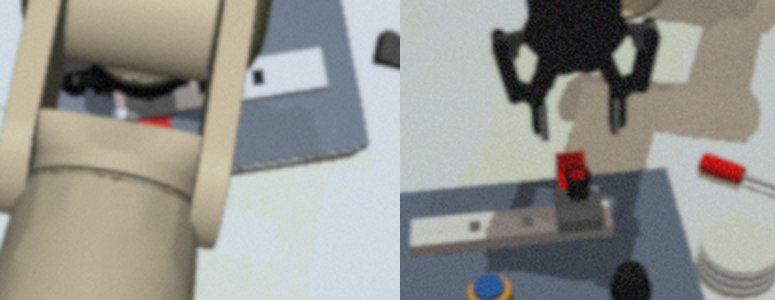

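The drawer front no longer shows beyond the cabinet edge (left view), and the fingers hang above the knob at (578,175) in the right view. I'll go down onto the knob.

carry_out(series=[[[0.2, 0.4, 2, 0, 0, 0, -0.3], [0.2, 0.4, 4, 0, 0, 0, -0.3], [0.2, 0.4, 5.5, 0, 0, 0, -0.3], [0.2, 0.4, 6.5, 0, 0, 0, -0.3], [0.2, 0.4, 7, 0, 0, 0, -0.3]]])

```text
time: 5.15
eef_pos: [646.1, -6.3, 150.0]
ee_rot: [0.997, 0.071, -0.0, -0.0]
contact_force: [0.0, 0.5, -0.4]
gripper_width: 0.65
gripper_force: 0.0
```

```bash
python3 -c "
from h import *
go([-25,45.1,150])
b=get_image('scene')[180:280,240:360,::-1]
cv2.imwrite('pics/t4.png',cv2.convertScaleAbs(cv2.resize(b,(720,600),interpolation=2),alpha=1.6))"
```

```text
cm [ 0.15 -0.26  0.  ] cabpos [-26.5  42.5 150. ] yawerr [-0.01  0.05 -0.05] t 5.15 F [ 0.   0.5 -0.4] 0.6497368470068393 0.0
```

View pics/t4.png

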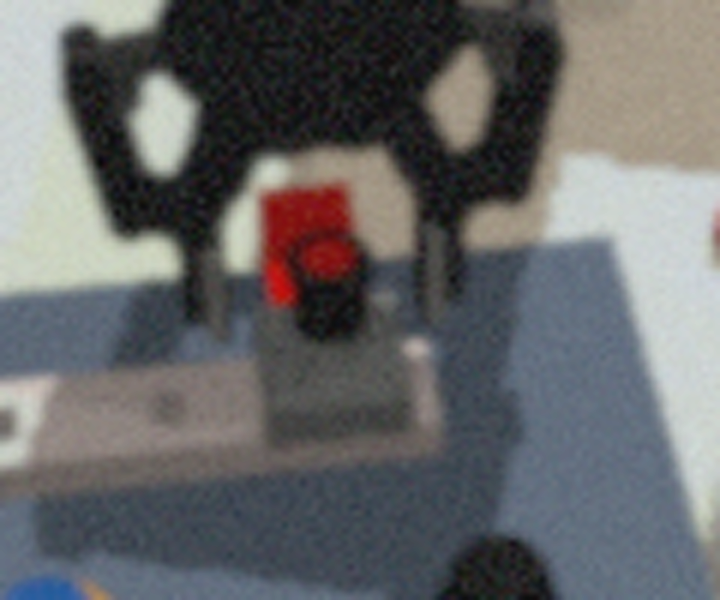

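The knob at (330,290) sits between the pads, which are at about x = 215 and x = 435. The small centring error agrees with the computed one, so I'll correct it and close.

carry_out(series=[[[0.15, -0.25, 0.2, 0, 0, 0, -0.3], [0.15, -0.25, 0.2, 0, 0, 0, 0.3], [0.15, -0.25, 0.2, 0, 0, 0, 1], [0.15, -0.25, 0.2, 0, 0, 0, 1], [0.15, -0.25, 0.2, 0, 0, 0, 1]]], force=50)

```text
time: 5.7
eef_pos: [648.2, -3.0, 149.3]
ee_rot: [0.997, 0.072, 0.001, 0.0]
contact_force: [-0.7, -0.5, 3.8]
gripper_width: 0.269
gripper_force: 48.7
```

carry_out(series=[[[0, 0, 0, 0, 0, 0, 1], [0, 0, 0, 0, 0, 0, 1], [0, 0, 0, 0, 0, 0, 1]]])

```text
time: 6.0
eef_pos: [648.2, -3.0, 149.3]
ee_rot: [0.997, 0.072, 0.001, 0.0]
contact_force: [-0.7, -1.2, 6.5]
gripper_width: 0.273
gripper_force: 48.7
```

```bash
python3 -c "
from h import *
go([-25,45.1,150])"
```

```text
cm [-0.1   0.05 -0.07] cabpos [-24.   45.6 149.3] yawerr [ 0.04 -0.08  0.01] t 6.0 F [-0.7 -1.2  6.5] 0.27287221070771034 48.74303340911865
```

carry_out(series=[[[0, 0, -0.4, 0, 0, 0, 1], [0, 0, -0.8, 0, 0, 0, 1], [0, 0, -1.2, 0, 0, 0, 1], [0, 0, -1.5, 0, 0, 0, 1], [0, 0, -1.5, 0, 0, 0, 1]]])

```text
time: 6.5
eef_pos: [647.8, -2.9, 162.2]
ee_rot: [0.997, 0.072, -0.001, -0.0]
contact_force: [5.2, -1.2, -10.3]
gripper_width: 0.269
gripper_force: 49.4
```

```bash
python3 -c "
from h import *
go([-25,45.1,150])
b=get_image('scene')[180:280,240:360,::-1]
cv2.imwrite('pics/t5.png',cv2.convertScaleAbs(cv2.resize(b,(720,600),interpolation=2),alpha=1.6))"
```

```text
cm [-0.06  0.06  1.22] cabpos [-24.4  45.7 162.2] yawerr [-0.02  0.07  0.01] t 6.5 F [  5.2  -1.2 -10.3] 0.2687229698693987 49.36965823173523
```

View pics/t5.png

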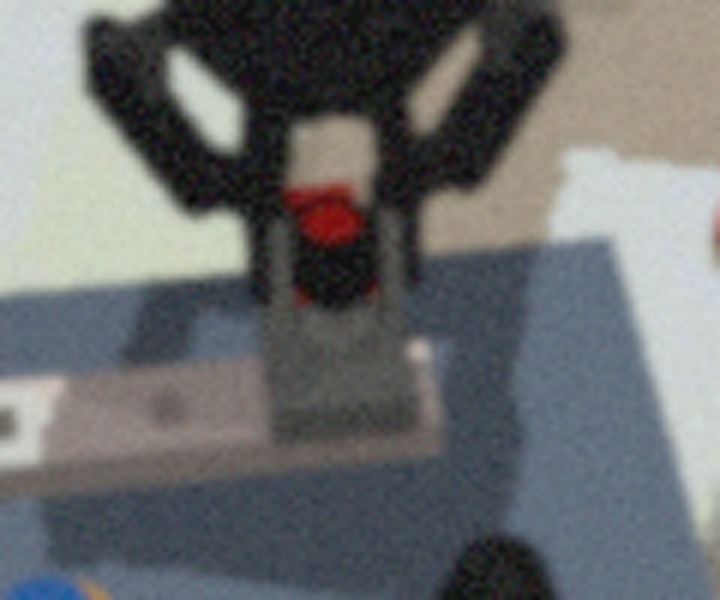

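The knob is up about 13 mm between the pads and the bar has not moved. I'll lift it a little more, then slide.

carry_out(series=[[[0, 0, -0.15, 0, 0, 0, 1], [0, 0.7, -0.15, 0, 0, 0, 1], [0, 1.4, -0.15, 0, 0, 0, 1], [0, 2.1, -0.15, 0, 0, 0, 1], [0, 2.8, -0.15, 0, 0, 0, 1]]])

```text
time: 7.05
eef_pos: [651.6, -29.4, 163.1]
ee_rot: [0.997, 0.072, -0.001, -0.001]
contact_force: [4.6, 4.1, -10.3]
gripper_width: 0.274
gripper_force: 49.5
```

carry_out(series=[[[0, 0.7, 0, 0, 0, 0, 1], [0, 1.4, 0, 0, 0, 0, 1], [0, 2.0, 0, 0, 0, 0, 1], [0, 2.2, 0, 0, 0, 0, 1], [0, 2.2, 0, 0, 0, 0, 1]]])

```text
time: 7.55
eef_pos: [654.8, -51.5, 163.0]
ee_rot: [0.997, 0.072, -0.001, -0.001]
contact_force: [4.9, 2.1, -10.3]
gripper_width: 0.273
gripper_force: 49.5
```

```bash
python3 -c "
from h import *
go([-24.4,-4.6,164])"
```

```text
cm [-0.    0.11 -0.1 ] cabpos [-24.4  -3.5 163. ] yawerr [-0.14  0.09  0.02] t 7.55 F [  4.9   2.1 -10.3] 0.2728072659245575 49.53048884868622
```

carry_out(series=[[[0, 0.1, 0, 0, 0, 0, 1], [0, 0.1, 0.4, 0, 0, 0, 1], [0, 0.1, 0.8, 0, 0, 0, 1], [0, 0.1, 1.2, 0, 0, 0, 1], [0, 0.1, 1.4, 0, 0, 0, 1]]])

```text
time: 8.05
eef_pos: [655.1, -52.7, 150.0]
ee_rot: [0.997, 0.072, -0.0, -0.001]
contact_force: [4.7, 2.1, -5.9]
gripper_width: 0.279
gripper_force: 49.7
```

```bash
python3 -c "
from h import *
go([-24.4,-4.6,149])"
```

```text
cm [-0.02 -0.    0.1 ] cabpos [-24.2  -4.6 150. ] yawerr [-0.07  0.03  0.03] t 8.05 F [ 4.7  2.1 -5.9] 0.2788398471562949 49.74828243255615
```

carry_out(series=[[[0, 0, 0.1, 0, 0, 0, 1], [0, 0, 0.2, 0, 0, 0, 1], [0, 0, 0.2, 0, 0, 0, 1], [0, 0, 0.2, 0, 0, 0, 1]]])

```text
time: 8.45
eef_pos: [655.3, -53.0, 149.4]
ee_rot: [0.997, 0.072, 0.0, -0.0]
contact_force: [2.7, 3.3, -0.3]
gripper_width: 0.273
gripper_force: 50.0
```

```bash
python3 -c "
from h import *
go([-24.4,-4.6,149])
a=get_image('top')[180:330,270:470,::-1];b=get_image('scene')[180:280,210:330,::-1]
cv2.imwrite('pics/t6.png',cv2.convertScaleAbs(np.hstack([cv2.resize(a,(300,225),interpolation=2),cv2.resize(b,(480,400),interpolation=2)[:225]]) if 0 else cv2.resize(b,(720,600),interpolation=2),alpha=1.6))"
```

```text
cm [-0.03 -0.04  0.04] cabpos [-24.1  -5.  149.4] yawerr [-0.01 -0.04  0.03] t 8.45 F [ 2.7  3.3 -0.3] 0.2727962272513249 49.989473819732666
```

View pics/t6.png

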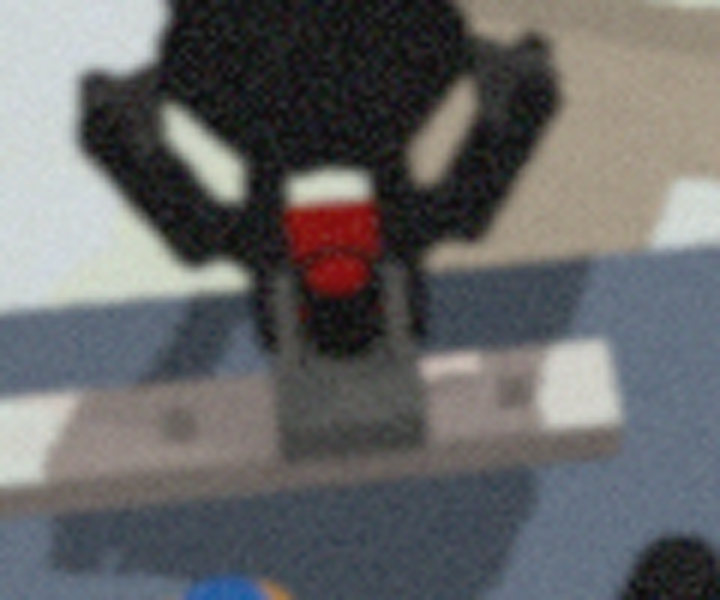

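The bar is at hole 2: hole 1 is free at (515,388) and hole 3 at (180,420). The knob is down and the spring force is now carried by the stop. I'll press a little more to make sure it is seated.

carry_out(series=[[[0, 0, 0.1, 0, 0, 0, 1], [0, 0, 0.1, 0, 0, 0, 1], [0, 0, 0.1, 0, 0, 0, 1], [0, 0, 0.1, 0, 0, 0, 1]]])

```text
time: 8.95
eef_pos: [655.5, -53.4, 149.3]
ee_rot: [0.997, 0.072, 0.001, 0.0]
contact_force: [0.6, 3.5, 5.8]
gripper_width: 0.277
gripper_force: 50.3
```

```bash
python3 -c "
from h import *
go([-24.4,-4.6,149])
sign_off()"
```

```text
cm [-0.04 -0.08  0.03] cabpos [-24.   -5.4 149.3] yawerr [ 0.05 -0.1   0.02] t 8.95 F [0.6 3.5 5.8] 0.2765106968899675 50.2798730134964
the job is handed in; nothing more can be done
```

The drawer is pushed home and locked: the bar is at the second hole, the pin is fully down, and the knob is still held between the fingers; the job was handed in at about 9 s.

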